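Put the polishing compounds away in the jeweller's sorting tray

TASK

Clear the jeweller's bench: gather the four polishing-compound bars (red, green, white and blue, each half in a tan cardboard sleeve) into the dark grey tray, each lying flat, as it lay on the bench and lengthwise, wholly on the pad of its own colour. The bare green and blue carving-wax blocks look alike but do not belong there: leave them where they are.

Things in the scene. Friction and masses are not known exactly. Their poses are not given: they have to be found in the camera images.
- red_bar_mid (a point): red polishing-compound bar, loose, lying flat: 75 mm long (its x), 28 mm wide (its y), 30 mm tall (z up), about 0.1 kg. One half (-x) is in a tan cardboard sleeve with a thin red stripe, the other half (+x) is bare red compound with a rubbed-down nose. The point is its centre, 15 mm above its underside.
- green_bar_mid (a point): green polishing-compound bar, loose, lying flat: 75 mm long (its x), 28 mm wide (its y), 30 mm tall (z up), about 0.1 kg. One half (-x) is in a tan cardboard sleeve with a thin green stripe, the other half (+x) is bare green compound with a rubbed-down nose. The point is its centre, 15 mm above its underside.
- white_bar_mid (a point): white polishing-compound bar, loose, lying flat: 75 mm long (its x), 28 mm wide (its y), 30 mm tall (z up), about 0.1 kg. One half (-x) is in a tan cardboard sleeve with a thin white stripe, the other half (+x) is bare white compound with a rubbed-down nose. The point is its centre, 15 mm above its underside.
- blue_bar_mid (a point): blue polishing-compound bar, loose, lying flat: 75 mm long (its x), 28 mm wide (its y), 30 mm tall (z up), about 0.1 kg. One half (-x) is in a tan cardboard sleeve with a thin blue stripe, the other half (+x) is bare blue compound with a rubbed-down nose. The point is its centre, 15 mm above its underside.
- red_pad_top (a point): red rectangular pad, fixed, 95 mm long (its x) by 50 mm wide (its y), one of four in the shallow dark grey tray (226 x 205 mm, rim 12 mm above the bench, fixed, turned by up to 25 degrees). The point is the centre of the pad's top face, 8 mm above the bench; z is up. The pads lie two by two, all parallel, 105 mm apart lengthwise and 85 mm apart sideways; which colour lies where in the tray varies.
- green_pad_top (a point): green rectangular pad, fixed, 95 mm long (its x) by 50 mm wide (its y), one of four in the shallow dark grey tray (226 x 205 mm, rim 12 mm above the bench, fixed, turned by up to 25 degrees). The point is the centre of the pad's top face, 8 mm above the bench; z is up. The pads lie two by two, all parallel, 105 mm apart lengthwise and 85 mm apart sideways; which colour lies where in the tray varies.
- white_pad_top (a point): white rectangular pad, fixed, 95 mm long (its x) by 50 mm wide (its y), one of four in the shallow dark grey tray (226 x 205 mm, rim 12 mm above the bench, fixed, turned by up to 25 degrees). The point is the centre of the pad's top face, 8 mm above the bench; z is up. The pads lie two by two, all parallel, 105 mm apart lengthwise and 85 mm apart sideways; which colour lies where in the tray varies.
- blue_pad_top (a point): blue rectangular pad, fixed, 95 mm long (its x) by 50 mm wide (its y), one of four in the shallow dark grey tray (226 x 205 mm, rim 12 mm above the bench, fixed, turned by up to 25 degrees). The point is the centre of the pad's top face, 8 mm above the bench; z is up. The pads lie two by two, all parallel, 105 mm apart lengthwise and 85 mm apart sideways; which colour lies where in the tray varies.
- green_wax_mid (a point): green carving-wax block, loose, a look-alike that does not belong in the tray: the same 75 x 28 x 30 mm as a compound bar but green all over, with no cardboard sleeve. The point is its centre, 15 mm above its underside.
- blue_wax_mid (a point): blue carving-wax block, loose, a look-alike that does not belong in the tray: the same 75 x 28 x 30 mm as a compound bar but blue all over, with no cardboard sleeve. The point is its centre, 15 mm above its underside.

How it is judged:
By the outcome, as a careful person would: the job done as asked, in the order asked, and still so for the second after the job is handed in, with the robot touching nothing.
It also fails if it takes over 99 s, if anything falls off the work surface, if the arm or the gripper's body presses on something with over 40 N, if the wrist force passes 120 N, or if a joint passes its speed limit or range.

ROBOT

A 6-joint arm with a two-finger parallel gripper is mounted at the origin on the work surface. World frame = base frame: x ahead of the robot, y to its left, z up, the work surface at z = 0. Lengths are in m, angles in degrees, forces in N, time in s.
With the tool pointing down it reaches from about 0.25 to 0.775 m from the base axis. Payload 4 kg.
Tool frame: the origin (TCP) lies midway between the tips of the shut fingers; the grasp point (between the pads) lies 19 mm behind it (robot.grip_depth is the distance from the TCP to the grasp point, in m); y points along the fingers, z is the direction in which the jaws open and shut, and the axes are right-handed (so a half turn about y gives the same grasp; the last joint's range is limited). The gripper opens to 85 mm and grips with 20 to 120 N. Pads are 22 mm wide; open, the fingers measure 114 mm over their backs; the gripper's body (76 mm by 85 mm) begins 54 mm behind the grasp point. The pads swing forward as they close: fully open they stand 13 mm farther back than shut.
Start: joints at [59.41, 4.996, 78.535, -0, 96.463, -5.907], TCP at [0.23, 0.5, 0.231] pointing down, gripper open.
Joint ranges: [-177.83, 177.83], [-43.37, 116.18], [15.69, 146.23], [-61.86, 241.86], [9.47, 152.12], [-147.06, 147.06]. Speed limits (degrees/s): [159.86, 159.86, 180, 180, 180, 180].

INTERFACE

Orientations are given as [roll, pitch, yaw] about the fixed x, y, z axes, in that order (R = Rz(yaw) Ry(pitch) Rx(roll)).
In Python, from rig import robot, solver, readout, imaging gives the robot as it stands. Calls block until the motion is done:
- robot.move_to(position, orientation): joint-space move of the TCP to a pose.
- robot.move_l(position, orientation=None, v=0.15): straight line of the TCP; orientation=None keeps the orientation; v is the mean speed in m/s.
- robot.move_j(angles): joint-space move.
- robot.grip(opening, f_grip=None): finger opening in m; f_grip is the grip in N (None keeps the last); returns when the fingers have stopped.
- robot.pause(seconds).
- solver.inverse_kinematics(position, orientation): joint angles nearest the present ones, or None.
- readout.state(): the state.
- imaging.camera(name): name is "scene" or "top" or "wrist"; returns a dict with "color" (480x640x3 uint8, red, green, blue), "depth" (480x640 float32, m along the optical axis (not along the pixel's ray), 0 where there is no reading), "fx", "fy", "cx", "cy" (pixels), "position" and "rotation" of the camera in the world. Camera axes: x right, y up, looking along -z (the intrinsics and any distortion apply to the point x, -y, -z); pixel columns grow to the right and rows downward; lengths in m; the calibration is good to about 2 mm. The wrist camera is an equidistant fisheye: a pixel r from the principal point sees the ray r / f radians off the axis. A picture is of the moment at which its call begins.
A pose or a line that the arm cannot do raises robot.MotionError and nothing moves.
- robot.hand_in(): hands the job in, once; it reports no verdict.
The state is a dict: "time": time; "joint_pos": joint angles; "joint_velocities": joint speeds; "joint_efforts": joint torques, N m; "ee_pos": TCP position; "tool_rot": TCP orientation; "ft_force": force on the tool from outside, world axes, zero at the start; "torque": the same for the moment, N m; "width": finger opening in m.
Only numpy, scipy, OpenCV 4.12 (cv2) and the standard library are available. Lean on these libraries where they do the work, as an engineer would, in place of code of your own. Each camera call takes 0.05 s, during which the arm holds its last target.

## Working session

There is one attempt and no reset: what is moved stays moved. The work goes in short steps, each a Python script; the robot and the scene stay as the last script left them, time stands still between calls to the robot, and variables do not carry over. Pictures are saved under pics/ and viewed, and the job is handed in when it is done.

```bash
ls; mkdir -p pics; python3 - <<'E'
from rig import robot, solver, readout, imaging
import cv2
for n in("scene","top","wrist"):
    c=imaging.camera(n); cv2.imwrite(f"pics/a_{n}.png",c["color"][:,:,::-1]); print(n,{k:c[k] for k in("fx","fy","cx","cy","position","rotation")})
s=readout.state();print(s)
E
```

```text
pics
scene {'fx': 519.6473907618047, 'fy': 519.6473907618047, 'cx': 328.0984911210591, 'cy': 233.29172534841052, 'position': array([ 1.08668376, -0.18860064,  0.83573253]), 'rotation': array([35.33576123,  0.62567659, 69.58841283])}
top {'fx': 547.8119095994263, 'fy': 547.8119095994263, 'cx': 317.30985308569717, 'cy': 239.21387789054924, 'position': array([0.36762761, 0.01034359, 1.12269178]), 'rotation': array([  9.65305292,  -0.39942537, -89.14448644])}
wrist {'fx': 371.64829954431775, 'fy': 371.64829954431775, 'cx': 312.5626149328408, 'cy': 239.39171310754145, 'position': array([0.16834143, 0.52729696, 0.37339931]), 'rotation': array([-15.47728177,   0.14947577,  65.28155624])}
{'time': 0.15, 'joint_pos': array([ 5.94097889e+01,  5.03339193e+00,  7.86053028e+01,  2.83003055e-03,
        9.64637810e+01, -5.90659218e+00]), 'joint_velocities': array([-0.10570449, -0.19744212, -0.26640523, -0.0543091 , -0.01014906,
       -0.06389998]), 'joint_efforts': array([ 1.38189687e-03, -3.52369845e+01, -3.13681805e+01, -1.15838229e-04,
        7.99846952e-03,  3.96790722e-05]), 'ee_pos': array([0.2294722 , 0.49942049, 0.23036579]), 'tool_rot': array([-9.01016422e+01,  1.33431357e-02, -2.46833147e+01]), 'ft_force': array([ 0.1416736 ,  0.02679888, -0.44160267]), 'torque': array([-0.00875025,  0.00811432, -0.02317327]), 'width': 0.08521987411254713}
```

View pics/a_top.png

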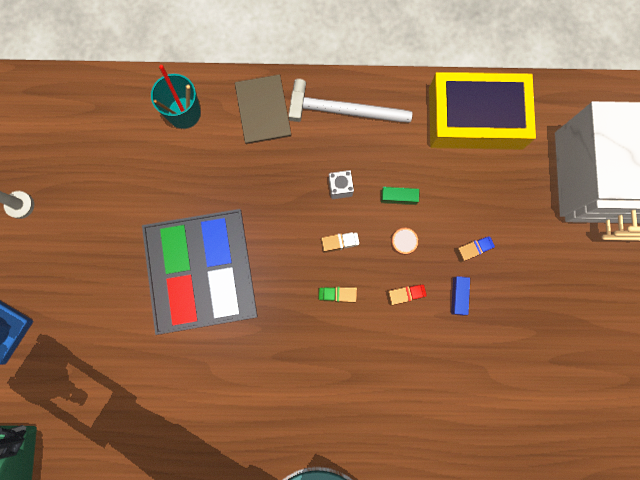

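View pics/a_scene.png

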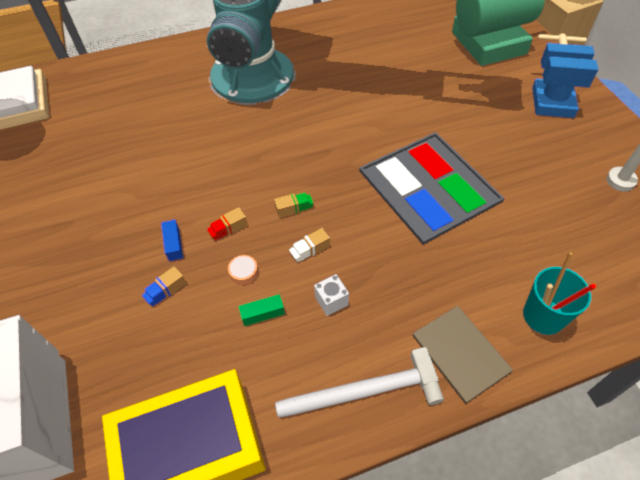

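View pics/a_wrist.png

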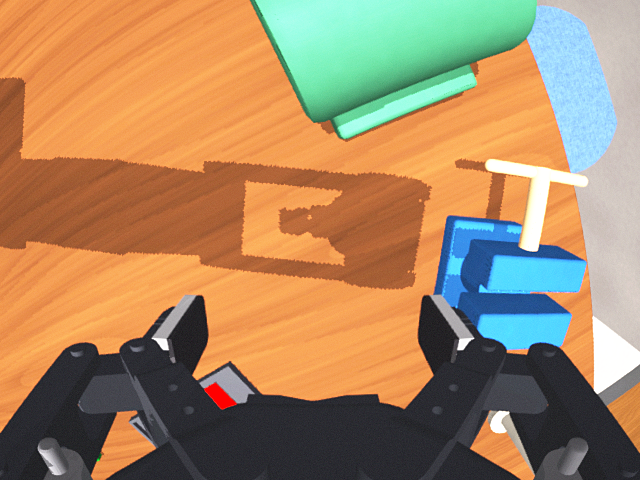

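Top view: the bars are green (337,294), white (340,242), red (406,294) and blue (476,248). The wax blocks are at (400,195) and (460,295), and the tray is centred near (200,271). I'll enlarge both views to measure.

```bash
python3 - <<'E'
import cv2
t=cv2.imread("pics/a_top.png");s=cv2.imread("pics/a_scene.png")
def crop(im,x,y,w,h,k,n): cv2.imwrite(f"pics/{n}.png",cv2.resize(im[y:y+h,x:x+w],None,fx=k,fy=k,interpolation=cv2.INTER_CUBIC))
crop(t,310,220,200,100,4,"b_topbars")
crop(t,135,200,133,140,4,"b_toptray")
crop(s,130,180,200,130,4,"b_scbars")
crop(s,355,130,150,120,5,"b_sctray")
E
```

```text
(no output)
```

View pics/b_topbars.png

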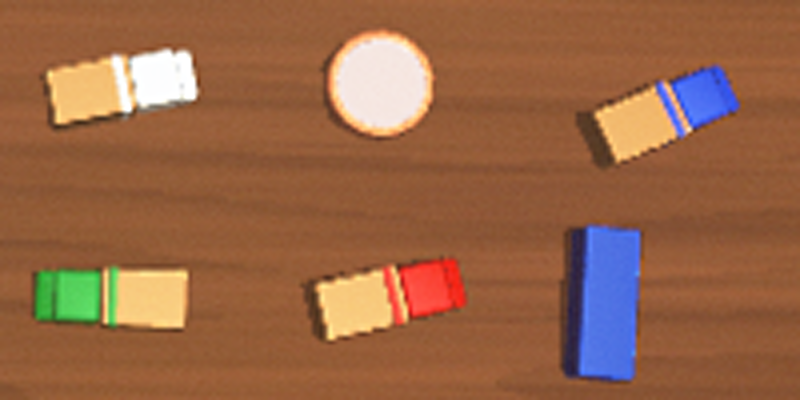

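View pics/b_toptray.png

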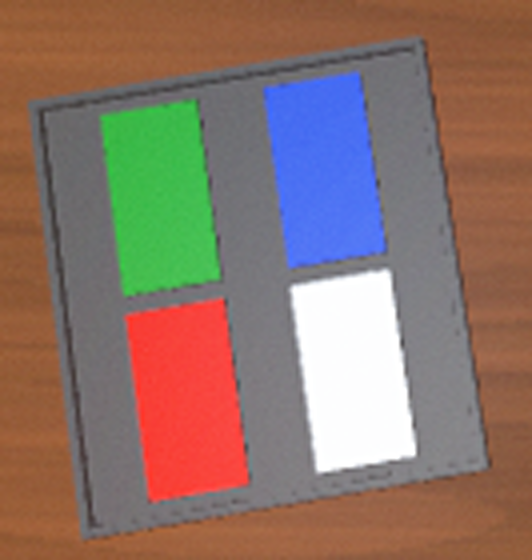

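View pics/b_scbars.png

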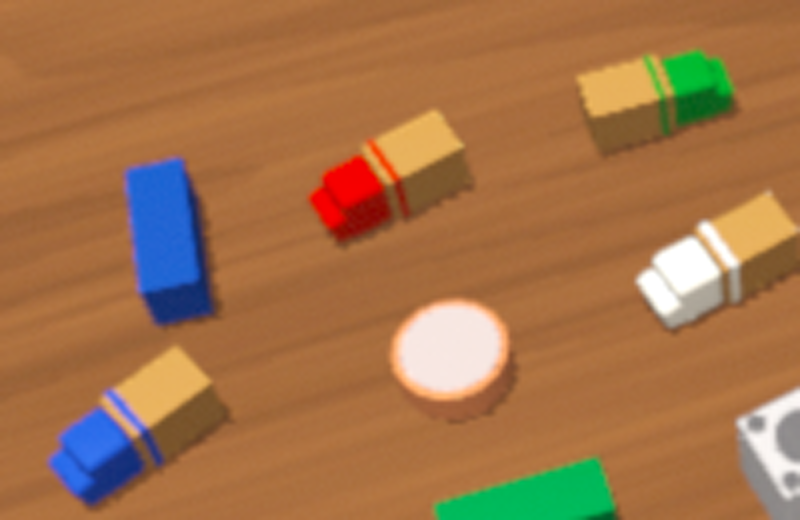

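View pics/b_sctray.png

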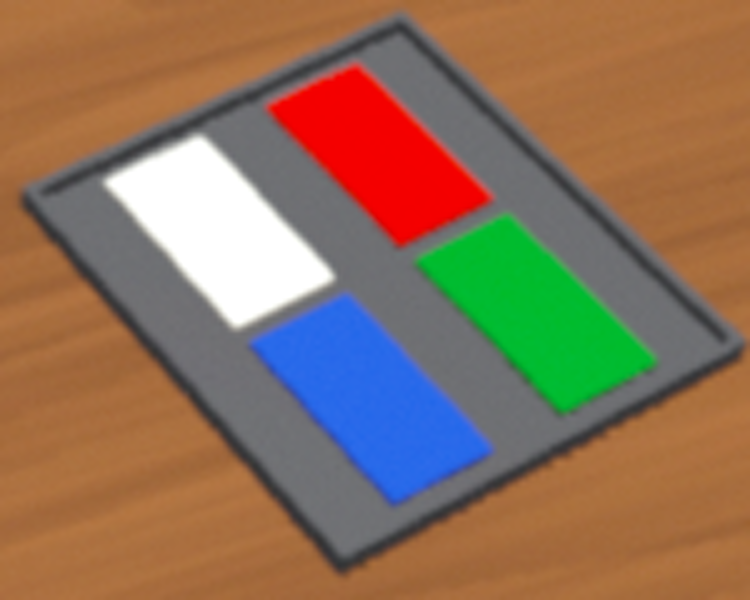

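```bash
cat > h.py <<'E'
import numpy as np, cv2
from scipy.spatial.transform import Rotation as Ro
def cam(c):
    R=Ro.from_euler("xyz",c["rotation"],degrees=True).as_matrix()@np.diag([1,-1,-1])
    K=np.array([[c["fx"],0,c["cx"]],[0,c["fy"],c["cy"]],[0,0,1]]); p=np.array(c["position"])
    return K,R,p,K@np.c_[R.T,-R.T@p]
def tri(A,B,a,b):
    X=cv2.triangulatePoints(A,B,np.float64(a).T,np.float64(b).T); return (X[:3]/X[3]).T
def onplane(c,px,z):
    K,R,p,P=cam(c); d=R@np.linalg.inv(K)@np.c_[np.float64(px),np.ones(len(px))].T; t=(z-p[2])/d[2]; return (p[:,None]+d*t).T
def unc(p,o,k): return (np.float64(p)+.5)/k-.5+np.array(o)
E
cat > meas.py <<'E'
from h import *
from rig import imaging
t=imaging.camera("top");s=imaging.camera("scene")
A,B=cam(t)[3],cam(s)[3]
to,so=(310,220),(130,180)
bars=dict(red=([(316,282),(328,340)],[(465,150),(436,110)],[(458,258),(466,305)]),
white=([(47,70),(56,125)],[(800,232),(770,192)],[(190,50),(197,98)]),
green=([(188,268),(186,329)],[(593,118),(580,78)],[(36,271),(34,321)]),
blue=([(594,112),(615,163)],[(215,384),(178,347)],[(720,67),(738,107)]))
for n,(a,b,nz) in bars.items():
    a=unc(a,to,4);X=tri(A,B,a,unc(b,so,4)); f=onplane(t,unc(nz,to,4),.02); e=onplane(t,a,.03)
    m=e.mean(0);d=f.mean(0)-m;w=e[0]-e[1]
    print(n,"tri end",X.mean(0).round(4),"plane",m.round(4),"w",np.linalg.norm(w[:2]).round(4),"len",np.linalg.norm(d[:2]).round(4),"yaw axis",np.degrees(np.arctan2(d[1],d[0])).round(1),"yaw w+90",(np.degrees(np.arctan2(w[1],w[0]))+90).round(1))
to,so=(135,200),(355,130)
pads=dict(green=([(101,115),(196,99),(221,280),(123,297)],[(657,362),(567,413),(415,260),(510,214)]),
blue=([(264,87),(360,72),(386,251),(289,268)],[(493,450),(395,505),(250,342),(347,293)]),
red=([(126,314),(224,298),(249,485),(149,501)],[(493,200),(400,246),(268,106),(360,64)]),
white=([(290,286),(388,269),(416,456),(316,473)],[(334,277),(235,328),(104,182),(203,135)]))
for n,(a,b) in pads.items():
    X=tri(A,B,unc(a,to,4),unc(b,so,5)); Y=onplane(t,unc(a,to,4),.008); Z=onplane(s,unc(b,so,5),.008); d=Y[0]-Y[3]+Y[1]-Y[2]
    print(n,X.mean(0).round(4),Y.mean(0).round(4),Z.mean(0).round(4),"len",np.linalg.norm(d[:2])/2,"yaw",np.degrees(np.arctan2(d[1],d[0])).round(2))
E
python3 meas.py
```

```text
red tri end [ 0.4391 -0.1393  0.0291] plane [ 0.4386 -0.1411  0.03  ] w 0.0292 len 0.0739 yaw axis -77.1 yaw w+90 101.4
white tri end [ 0.5445 -0.0032  0.03  ] plane [ 0.544  -0.0051  0.03  ] w 0.0285 len 0.074 yaw axis -78.4 yaw w+90 99.9
green tri end [ 0.4443 -0.0715  0.0301] plane [ 0.4438 -0.0739  0.03  ] w 0.0303 len 0.0756 yaw axis 89.4 yaw w+90 88.3
blue tri end [ 0.5285 -0.2826  0.0287] plane [ 0.528  -0.2843  0.03  ] w 0.0276 len 0.073 yaw axis -67.0 yaw w+90 110.9
green [0.5331 0.2996 0.0086] [0.5324 0.2981 0.008 ] [0.5331 0.302  0.008 ] len 0.09561336024049771 yaw 10.58
blue [0.549  0.2157 0.009 ] [0.5485 0.2144 0.008 ] [0.5487 0.218  0.008 ] len 0.09527562866993199 yaw 10.54
red [0.4302 0.2801 0.0083] [0.4296 0.2785 0.008 ] [0.4304 0.2822 0.008 ] len 0.09550819431102804 yaw 10.52
white [0.4457 0.1968 0.0087] [0.4452 0.1956 0.008 ] [0.4455 0.1986 0.008 ] len 0.09602434553830363 yaw 10.7
```

Triangulated heights agree with the text: bar tops at about 29–30 mm and pads at about 8.6 mm. The two cameras differ by about 3.5 mm in y, well inside the margins. I'll start with red and check it after gripping.

```bash
cat > act.py <<'E'
from h import *
from rig import robot, readout, imaging
bars=dict(red=(.4391,-.1393,-77.6),green=(.4443,-.0715,89.0),white=(.5445,-.0032,-78.9),blue=(.5285,-.2826,-67.8))
pads=dict(red=(.4302,.2801),green=(.5331,.2996),white=(.4457,.1968),blue=(.549,.2157))
PY=10.6; ZP=.006; UP=.11
def st(l):
    s=readout.state(); print(l,round(s["time"],2),"pos",s["ee_pos"].round(4),"rot",s["tool_rot"].round(1),"F",s["ft_force"].round(1),"w",round(s["width"],4))
def pick(n):
    x,y,a=bars[n]; c=np.array([x,y])+.0375*np.array([np.cos(np.radians(a)),np.sin(np.radians(a))])
    if a>0:a-=180
    o=[-90,0,a]
    robot.grip(.058)
    robot.move_to([*c,UP],o); st("above")
    robot.move_l([*c,ZP],v=.12); st("down")
    robot.grip(.0,40); st("grip")
def place(n):
    s=readout.state()["ee_pos"]
    robot.move_l([s[0],s[1],UP],v=.15); st("lift")
    o=[-90,0,PY]; p=pads[n]
    robot.move_to([*p,UP],o)
    robot.move_l([*p,ZP+.0115],v=.12); robot.move_l([*p,ZP+.009],v=.03); st("low")
    robot.grip(.05); st("open")
    robot.move_l([*p,UP],v=.15)
def shot(n,cs=("top","scene")):
    for k in cs: cv2.imwrite(f"pics/{n}_{k}.png",imaging.camera(k)["color"][:,:,::-1])
E
python3 - <<'E'
from act import *
pick("red"); shot("red1",("wrist","scene"))
E
```

```text
above 3.19 pos [ 0.4475 -0.1753  0.1102] rot [-90.   -0.  -77.5] F [ 0.8  1.2 -0.3] w 0.058
down 4.21 pos [ 0.4478 -0.1763  0.0068] rot [-89.9  -0.1 -77.6] F [0.4 0.1 0.5] w 0.0581
grip 4.58 pos [ 0.448  -0.1764  0.0071] rot [-89.9  -0.1 -77.6] F [-0.1  0.1  2.6] w 0.0273
```

View pics/red1_wrist.png

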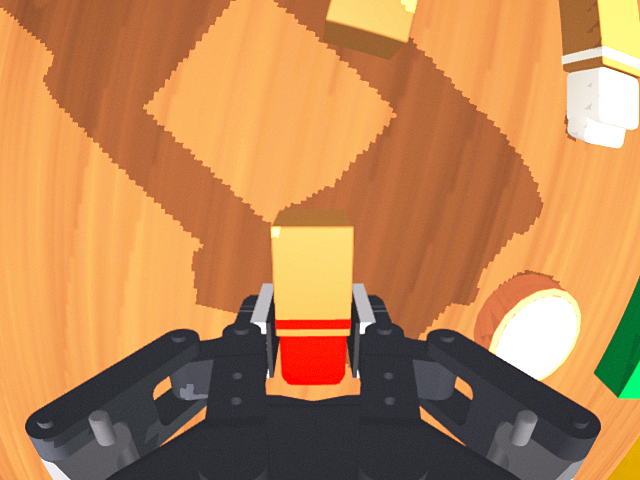

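View pics/red1_scene.png

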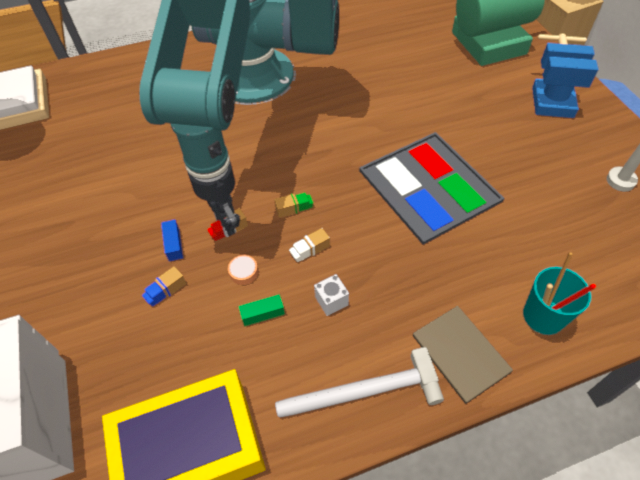

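Wrist view: the pads straddle the red bar at its middle (columns 272–352, stripe at row 325) and it is held squarely. Next I place it.

```bash
python3 - <<'E'
from act import *
place("red"); shot("red2",("wrist","scene"))
E
```

```text
lift 5.53 pos [ 0.447  -0.1759  0.1086] rot [-90.1   0.1 -77.6] F [-0.4  0.8 -1.5] w 0.027
low 8.37 pos [0.4304 0.2802 0.0153] rot [-90.   -0.   10.6] F [0.  0.2 0.1] w 0.0273
open 8.72 pos [0.4304 0.2802 0.0153] rot [-90.   -0.   10.6] F [-0.4  0.2 -0.5] w 0.0502
```

View pics/red2_wrist.png

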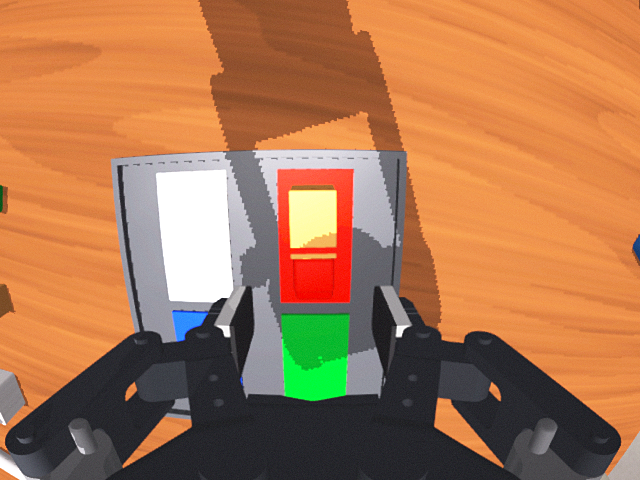

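View pics/red2_scene.png

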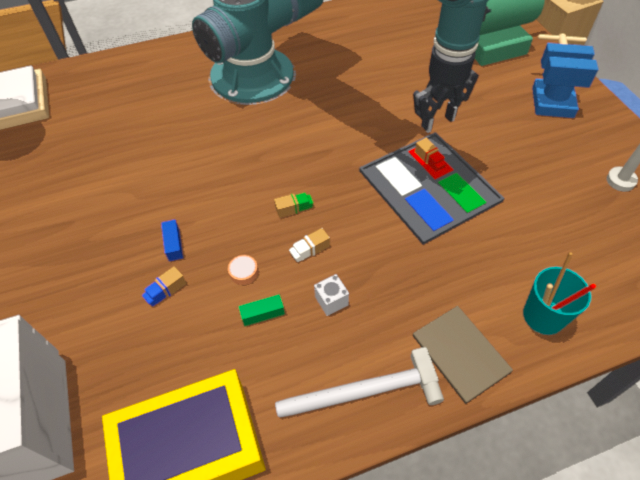

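Red lies lengthwise on its pad: bar at wrist-picture rows 187–297, pad at rows 168–303. Next I do green and check it in the top view once the arm is clear.

```bash
python3 - <<'E'
from act import *
pick("green"); place("green"); pick("white"); shot("w1",("wrist","top"))
t=cv2.imread("pics/w1_top.png"); cv2.imwrite("pics/w1_crop.png",cv2.resize(t[200:340,135:268],None,fx=4,fy=4,interpolation=2))
E
```

```text
above 11.05 pos [ 0.4451 -0.0335  0.1101] rot [-90.    0.  -90.9] F [-0.1  0.6  1.1] w 0.058
down 12.07 pos [ 0.4457 -0.034   0.0067] rot [-89.9  -0.  -91. ] F [ 0.7 -0.6  1. ] w 0.0582
grip 12.44 pos [ 0.4458 -0.0342  0.007 ] rot [-89.9  -0.  -91. ] F [0.3 0.7 3.1] w 0.0273
lift 13.28 pos [ 0.4448 -0.034   0.1086] rot [-90.1   0.  -91. ] F [-0.5  0.2 -1.7] w 0.0272
low 15.76 pos [0.5333 0.2997 0.0154] rot [-90.   -0.   10.6] F [ 0.7 -0.2 -2. ] w 0.027
open 16.11 pos [0.5333 0.2997 0.0153] rot [-90.   -0.   10.6] F [ 0.9 -0.6  0.1] w 0.0501
above 18.43 pos [ 0.5519 -0.0392  0.11  ] rot [-90.    0.  -78.8] F [-0.2  0.5  0.1] w 0.0582
down 19.44 pos [ 0.5526 -0.0401  0.007 ] rot [-89.9  -0.  -78.9] F [ 0.6  0.1 -0.1] w 0.0577
grip 19.82 pos [ 0.5526 -0.0402  0.0071] rot [-89.9  -0.  -78.9] F [-0.4  0.1  4.1] w 0.0273
```

View pics/w1_wrist.png

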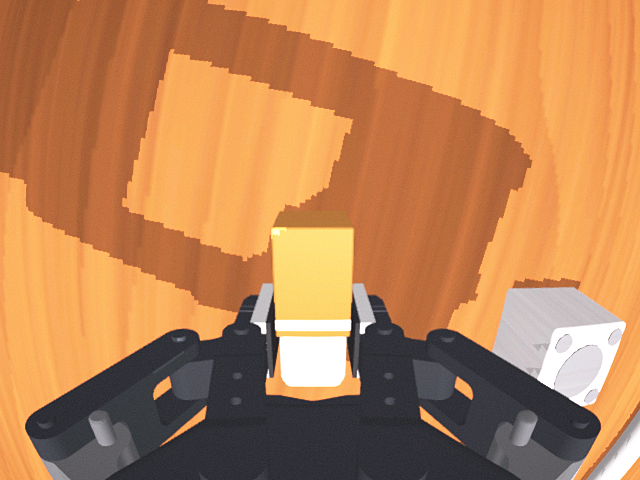

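View pics/w1_crop.png

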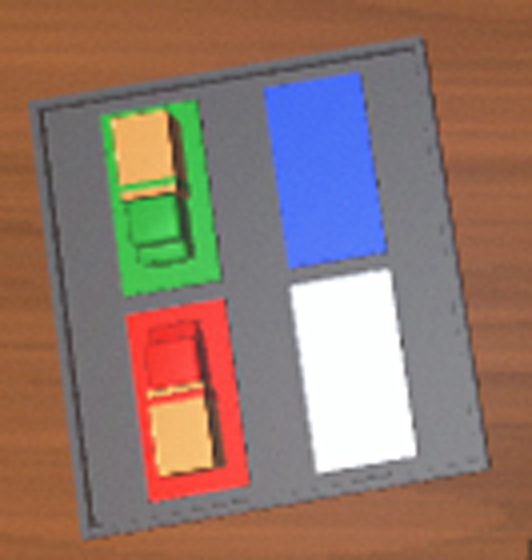

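Top crop: red (rows 322–475, pad 300–500) and green (rows 112–265, pad 100–295) are both on their pads. Green's sleeve end only looks close to the edge because of perspective; corrected for height, it has about 6 mm of margin. White is gripped squarely.

```bash
python3 - <<'E'
from act import *
place("white"); pick("blue"); place("blue")
robot.move_to([.40,-.05,.25],[-90,0,-90]); st("park"); shot("end",("top","scene"))
t=cv2.imread("pics/end_top.png"); cv2.imwrite("pics/end_crop.png",cv2.resize(t[200:340,135:268],None,fx=4,fy=4,interpolation=2))
t=cv2.imread("pics/end_scene.png"); cv2.imwrite("pics/end_scrop.png",cv2.resize(t[130:250,355:505],None,fx=5,fy=5,interpolation=2))
E
```

```text
lift 20.76 pos [ 0.5515 -0.04    0.1083] rot [-90.2   0.1 -78.9] F [ 0.8 -0.2 -1.8] w 0.0274
low 22.95 pos [0.4459 0.1969 0.0153] rot [-90.   -0.   10.6] F [-1.   0.1 -0.6] w 0.0273
open 23.3 pos [0.4459 0.1969 0.0153] rot [-90.   -0.   10.6] F [ 1.  -0.8  0.2] w 0.0498
above 26.23 pos [ 0.5431 -0.3161  0.1101] rot [-90.    0.  -67.7] F [0.8 0.7 0.1] w 0.0582
down 27.24 pos [ 0.5434 -0.3178  0.0071] rot [-89.9  -0.1 -67.8] F [-0.6 -0.5 -0.6] w 0.058
grip 27.62 pos [ 0.5434 -0.3179  0.0073] rot [-89.9  -0.1 -67.8] F [0.9 0.1 3.9] w 0.0272
lift 28.46 pos [ 0.5426 -0.3173  0.1084] rot [-90.1   0.1 -67.8] F [ 0.5 -0.5 -1.6] w 0.0271
low 31.56 pos [0.5492 0.2158 0.0153] rot [-90.   -0.   10.6] F [ 0.8 -0.3 -0.8] w 0.0273
open 31.91 pos [0.5491 0.2158 0.0152] rot [-90.   -0.   10.6] F [ 0.2 -0.4 -0.1] w 0.0499
park 33.96 pos [ 0.4    -0.0497  0.249 ] rot [-90.1   0.  -89.9] F [ 0.1  0.6 -0.4] w 0.0498
```

View pics/end_crop.png

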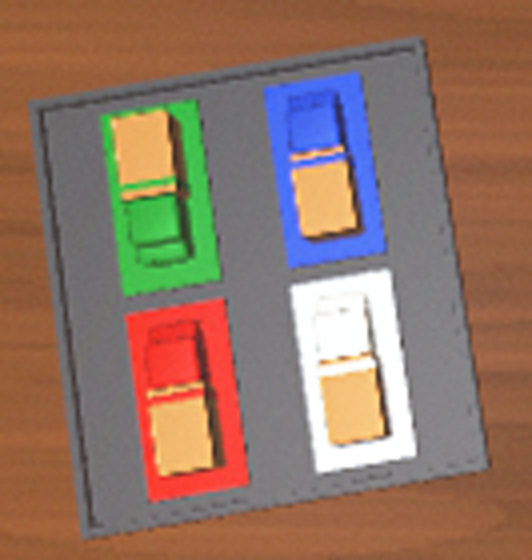

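View pics/end_scrop.png

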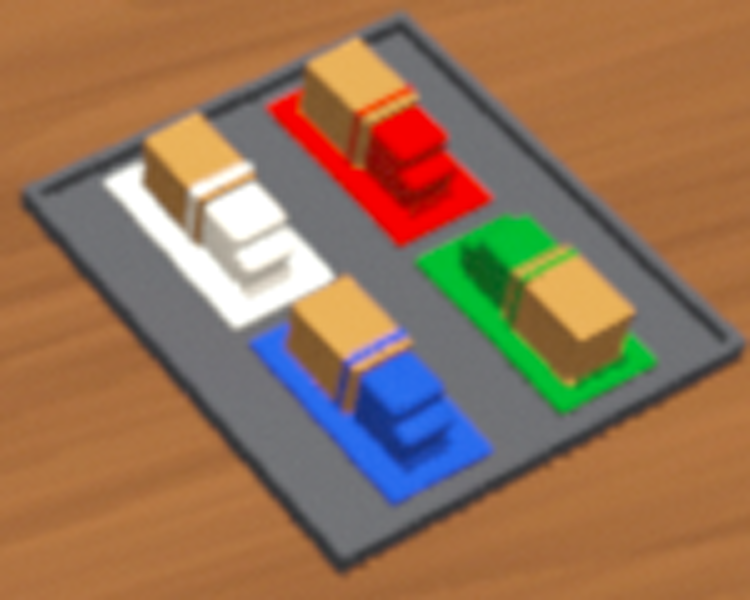

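View pics/end_scene.png

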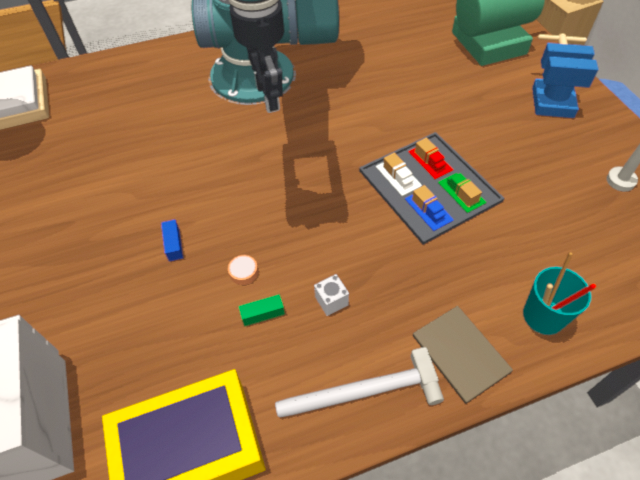

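All four bars lie flat and wholly on their own pads. In the scene crop, green's lower corner (570,382) is inside the pad edge at row 412. The wax blocks are still at (172,240) and (262,310), so I'm handing in.

```bash
python3 -c "
from rig import robot,readout
robot.hand_in(); print(readout.state()['time'])"
```

```text
the job is handed in; nothing more can be done
the job is handed in; nothing more can be done
```

All four compound bars are in the tray, each flat, upright and lengthwise, wholly on the pad of its own colour. I moved them in the order red, green, white, blue. The job was handed in at about 34 s.

**Final check:** the last top and scene pictures show every bar inside its pad. The tightest is the green bar's sleeve end, at roughly 6 mm from the pad edge after correcting for perspective. Both wax blocks are where they started, and the arm was parked clear with the gripper empty.

**Measurements:** triangulated heights matched the text, with bar tops at 29–30 mm and pads at about 8.6 mm. The top and scene cameras disagreed by about 3.5 mm in y, so I used the triangulated values. The green bar appears to lie about 2–3 mm lengthwise off centre. The wrist force stayed below about 5 N at every point I read it.

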